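Mark the third bay and push the paste pot into it

TASK

Run a fingertip along the rail at the back of the wooden rack, pushing the sliding marker ahead of it, and count the gaps from the left end as seen from the robot: stop with the marker over the middle of the third gap. Then push the paste pot that stands in front of the rack, with the fingers only and always standing on the table, into that third gap until it is fully home against the back. Do not lift or tip the pot, and leave the two ink tins in the rack and the lino block as they are.

Things in the scene. Friction and masses are not known exactly. Their poses are not given: they have to be found in the camera images.
- rack: Low fixed plywood rack, 336 mm wide, open in front. Origin: on the table, mid-width; x to the rack's back, y to its left end (seen from the robot), z up. Dividers 8 mm thick, 36 mm high, from x -40 to +30 mm; between them four gaps 74 mm wide, middles at y +123 (first), +41, -41 (third), -123 mm; their floor is the table. Back board x +30 to +42 mm; on it an aluminium rail, top 44 mm high.
- marker_block (a joint): Slide of the dark wooden marker block on the rail, in m, 0 to 0.300; grows to the right: rack y of the marker's middle = 150 mm - value, so 0.191 is the middle of the third gap. Starts over the first or second gap or between. Slides with 1 to 3 N, stays where it is left, cannot lift off. The rail's end stops are 48 mm high at y +-160 mm.
- marker (a point): Middle of the marker block's top face, 76 mm above the table, at rack x = +42 mm. The block is 24 mm wide along the rail and 24 mm deep; it stands from 48 to 76 mm above the table, so a fingertip held just above the rail can push its side. A thin steel pointer on its front reaches 10 mm towards the gaps, 65 mm above the table.
- paste_pot: Round paste pot with a red screw lid, 58 mm in diameter, 50 mm tall, about 0.1 kg, standing loose on the table in front of the rack. Origin: centre of its underside; z up. Fully home in a gap its middle is at rack x = +1 mm.
- tin_left: Ink tin, 68 mm in diameter, 51 mm tall, loose, standing in the first gap. Origin: centre of its underside. Leave it alone.
- tin_right: Ink tin, 68 mm in diameter, 51 mm tall, loose, standing in the fourth gap. Origin: centre of its underside. Leave it alone.
- lino_block: Wooden lino printing block, 95 x 65 x 21 mm, lying loose to the right of the rack. Origin: centre of its underside. Leave it alone.
Things that resemble listed ones, but are neither listed nor needed, are in the scene too. What is shaped like the paste_pot but turquoise or yellow is not meant.

How it is judged:
By the outcome, as a careful person would: the job done as asked, in the order asked, and still so for the second after the job is handed in, with the robot touching nothing.
It also fails if it takes over 72 s, if anything falls off the work surface, if the arm or the gripper's body presses on something with over 40 N, if the wrist force passes 120 N, or if a joint passes its speed limit or range.

ROBOT

A 6-joint arm with a two-finger parallel gripper is mounted at the origin on a cart in front of the work surface, level with it; the furniture and walls round the work are solid. World frame = base frame: x ahead of the robot, y to its left, z up, the work surface at z = 0. Lengths are in m, angles in degrees, forces in N, time in s.
With the tool pointing down it reaches from about 0.375 to 0.975 m from the base axis. Payload 3.8 kg.
Tool frame: the origin (TCP) lies midway between the tips of the shut fingers; the grasp point (between the pads) lies 19 mm behind it; y points along the fingers, x is the direction in which the jaws open and shut, and the axes are right-handed (so a half turn about y gives the same grasp; the last joint's range is limited). The gripper opens to 88 mm and grips with 3 to 60 N. Pads are 18 mm wide; open, the fingers measure 123 mm over their backs; the gripper's body (75 mm by 187 mm) begins 45 mm behind the grasp point.
Start: joints at [70.25, 15.12, 91.902, -0, 72.978, -2.114], TCP at [0.204, 0.643, 0.239] pointing down, gripper open.
Joint ranges: [-150.88, 150.88], [-54.13, 125.18], [17.81, 147.31], [-75.09, 255.09], [0, 152.58], [-146.25, 146.25]. Speed limits (degrees/s): [147.25, 147.25, 180, 180, 180, 180].

INTERFACE

Orientations are given as [roll, pitch, yaw] about the fixed x, y, z axes, in that order (R = Rz(yaw) Ry(pitch) Rx(roll)).
In Python, from workcell import state, grab_frame, sign_off gives the robot as it stands. The module is installed in compiled form; this text tells all that it offers.
- The arm moves only by the tool send_rows, never from a script. Its arguments are lists of equal length, an entry for each row: "slide": the shift along the world's x, y, z in cm, a list of three; "roll": the turn about the world's z in degrees. In form: {"slide": [[x, y, z], ...], "roll": [roll, ...]}. A call has 1 to 20 rows; each row shifts and turns the pose as measured when the row begins; what a row does not reach is not made up. A row lasts 1/12 s, in which the tool goes at most 41.7 mm and 7.16 degrees, less where a joint would pass 70% of its speed; a pose out of reach is approached as far as the arm can. A call with a gripper value outside its range is refused whole. "claw" is the opening, from -1 (shut) to 1 (fully open), so that 0 is half open, set as the call begins (left out, the last holds). The fingers move at their own pace and stop on an object; "force" is the grip in N (left out, the last holds). Time passes only in rows, so rows that do not move let the fingers close. It gives the time, the measured TCP pose, the force and the opening at its end, in the units of the state.
- state(): the state, without advancing time (a new reading comes with each control period).
- grab_frame(name): name is "scene" or "top"; returns a dict with "pixels" (400x640x3 uint8, blue, green, red), "mtx" (3x3 intrinsics, pixels), "k1" (the pictures are not rectified: a ray, as slopes to the right and down, at radius r is drawn at 1 + k1 r^2 times it, then the intrinsics apply), "camera_from_world" (4x4, takes a point from world to camera coordinates). Camera axes: x right, y up, looking along -z (the intrinsics and any distortion apply to the point x, -y, -z); pixel columns grow to the right and rows downward; lengths in m; the calibration is good to about 2 mm. A picture is of the moment at which its call begins. There is no depth.
- sign_off(): hands the job in, once; it reports no verdict.
The state is a dict: "t": time; "qpos": joint angles; "dq": joint speeds; "joint_efforts": joint torques, N m; "eef_pos": TCP position; "ee_rot": TCP orientation; "ft_force": force on the tool from outside, world axes, zero at the start; "torque": the same for the moment, N m; "opening": finger opening in m.
Only numpy, scipy, OpenCV 4.12 (cv2) and the standard library are available. Lean on these libraries where they do the work, as an engineer would, in place of code of your own. Each camera call takes 0.05 s, during which the arm holds its last target.

## Working session

There is one attempt and no reset: what is moved stays moved. The work goes in short steps, Python scripts to look and compute and a tool call to move; the robot and the scene stay as the last step left them, time stands still between calls to the robot, and variables do not carry over. Pictures are saved under pics/ and viewed, and the job is handed in when it is done.

Besides the shell and the picture viewer there is one more tool, called after ">>>" by a JSON object that holds its "method" and its "body". send_rows: Moves the arm, as the interface text tells. Its arguments: {"type":"object","properties":{"slide":{"type":"array","items":{"type":"array","items":{"type":"number"}}},"roll":{"type":"array","items":{"type":"number"}},"claw":{"type":"number"},"force":{"type":"number"}},"required":["slide","roll"]}

```bash
mkdir -p pics; python3 - <<'E'
from workcell import *
import cv2
print(state())
for n in("scene","top"):
    f=grab_frame(n); cv2.imwrite(f"pics/{n}0.png",f["pixels"]); print(n,f["mtx"],f["k1"],f["camera_from_world"])
E
```

```text
{'t': 0.0, 'qpos': array([ 7.02488031e+01,  1.51683993e+01,  9.19784025e+01,  2.57303173e-04,
        7.29764142e+01, -2.11389632e+00]), 'dq': array([ 0.00429779, -0.04109086,  0.044817  , -0.00982969, -0.02928674,
       -0.08678016]), 'joint_efforts': array([-6.04149627e-04, -5.02131629e+01, -3.56863260e+01,  7.25430460e-02,
        2.97218096e-02, -1.98609318e-04]), 'eef_pos': array([0.20428453, 0.64262901, 0.23742379]), 'ee_rot': array([-89.99520934,   0.12312312,  72.36262898]), 'ft_force': array([-0.20764125, -0.34684171,  0.96823604]), 'torque': array([-0.02970802,  0.00469107,  0.0505192 ]), 'opening': 0.08818149943713444}
scene [[517.5960751    0.         329.54594727]
 [  0.         517.5960751  201.31774659]
 [  0.           0.           1.        ]] -0.06213923697190891 [[ 0.49678025 -0.86771542  0.01671291 -0.28137854]
 [ 0.56426529  0.33756212  0.75342982 -0.34254254]
 [-0.65940432 -0.36485854  0.6573159  -0.85450132]
 [ 0.          0.          0.          1.        ]]
top [[385.4671782    0.         317.5959787 ]
 [  0.         385.4671782  191.30957377]
 [  0.           0.           1.        ]] -0.07737506930019998 [[-2.52223746e-02 -9.99681794e-01  3.76699852e-04 -3.00563486e-02]
 [ 9.97804012e-01 -2.51519081e-02  6.12742670e-02 -5.10799379e-01]
 [-6.12452944e-02  1.92135514e-03  9.98120896e-01 -1.14177917e+00]
 [ 0.00000000e+00  0.00000000e+00  0.00000000e+00  1.00000000e+00]]
```

View pics/scene0.png

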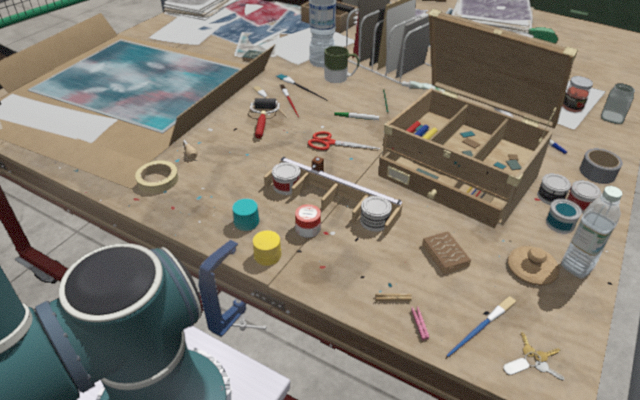

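View pics/top0.png

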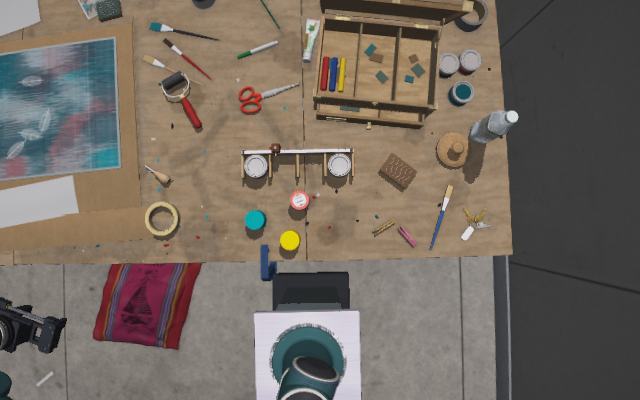

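Candidates for the pot, in the top view: the red-lidded one at (299,200), the turquoise one at (255,219) and the yellow one at (290,240). The red lid fits the description. I'll confirm it and the rack in enlarged crops.

```bash
cat > h.py <<'E'
import numpy as np, cv2
from workcell import state, grab_frame, sign_off
def ray(f,uv):
    K=f["mtx"];T=f["camera_from_world"]
    d=np.array([(uv[0]-K[0,2])/K[0,0],(uv[1]-K[1,2])/K[1,1]]);rd=np.hypot(*d);r=rd
    for _ in range(20): r=rd/(1+f["k1"]*r*r)
    s=d*(r/rd) if rd>0 else d
    R=T[:3,:3]; return -R.T@T[:3,3], R.T@np.array([s[0],-s[1],-1.])
def pl(f,uv,z):
    c,d=ray(f,uv); return (c+d*(z-c[2])/d[2])
def pr(f,p):
    T=f["camera_from_world"];q=T[:3,:3]@np.array(p)+T[:3,3];s=np.array([q[0],-q[1]])/-q[2]
    s=s*(1+f["k1"]*(s@s));K=f["mtx"];return np.array([K[0,0]*s[0]+K[0,2],K[1,1]*s[1]+K[1,2]])
def crop(f,x0,y0,x1,y1,k,name):
    cv2.imwrite(name,cv2.resize(f["pixels"][y0:y1,x0:x1],None,fx=k,fy=k,interpolation=cv2.INTER_CUBIC))
E
python3 - <<'E'
from h import *
crop(grab_frame("top"),225,100,385,220,5,"pics/ct.png")
crop(grab_frame("scene"),250,140,410,260,5,"pics/cs.png")
E
```

```text
(no output)
```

View pics/ct.png

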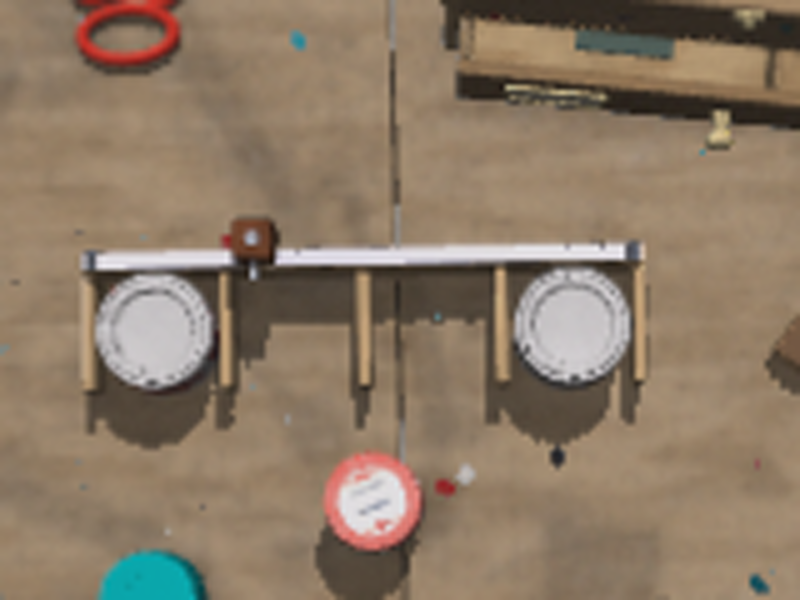

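View pics/cs.png

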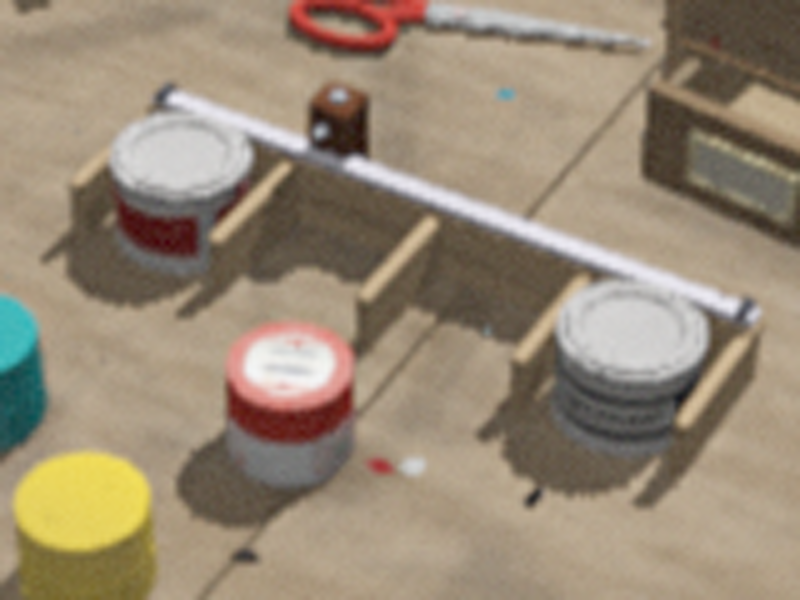

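Both crops confirm the red-and-white pot, at top-view pixel about (299,200). It stands in front of gaps 2 and 3. The marker is at about (275,147), over the divider between gaps 1 and 2. I'll measure both views next.

```bash
python3 - <<'E'
from h import *
T=grab_frame("top");S=grab_frame("scene")
up=lambda x0,y0,X,Y:(x0+(X+.5)/5-.5,y0+(Y+.5)/5-.5)
t=lambda X,Y:up(225,100,X,Y); s=lambda X,Y:up(250,140,X,Y)
L=pl(T,t(89,261),.048);R=pl(T,t(633,250),.048)
print("stops top",L,R, np.linalg.norm(L-R))
L2=pl(S,s(166,95),.048);R2=pl(S,s(745,308),.048);print("stops scene",L2,R2,np.linalg.norm(L2-R2))
for X,Y in((88,388),(226,386),(365,384),(502,381),(640,379)): print("div front top",pl(T,t(X,Y),.036))
for X,Y in((75,185),(215,238),(364,298),(518,357),(683,425)): print("div scene",pl(S,s(X,Y),.036))
# pot lid
f=T
for n,f,box in(("top",T,(280,185,320,215)),("scene",S,(285,195,330,245))):
    x0,y0,x1,y1=box;h=cv2.cvtColor(f["pixels"],cv2.COLOR_BGR2HSV)[y0:y1,x0:x1]
    m=((h[...,0]<8)|(h[...,0]>172))&(h[...,1]>90)
    m=m.astype(np.uint8); c=max(cv2.findContours(m,0,2)[0],key=cv2.contourArea)
    (cx,cy),ax,a=cv2.fitEllipse(cv2.convexHull(c)); print(n,cx+x0,cy+y0,ax,pl(f,(cx+x0,cy+y0),.05 if n=="top" else .04))
print("lid scene",pl(S,s(290,365),.05),"pot top",pl(T,t(373,500),.05))
print("marker top",pl(T,t(253,238),.076),"scene",pl(S,s(339,95),.076))
print("tins top",pl(T,t(155,331),.051),pl(T,t(573,325),.051))
print("box corner",pl(T,t(458,98),.0), pl(T,t(458,98),.1))
print("turq/yellow",pl(T,(255,219),.05),pl(T,(290,240),.05))
E
```

```text
stops top [0.63014553 0.17581537 0.048     ] [ 0.62833599 -0.1448204   0.048     ] 0.3206408795063463
stops scene [0.63004371 0.17294862 0.048     ] [ 0.63021127 -0.14503532  0.048     ] 0.31798398332201827
div front top [0.55617281 0.17957036 0.036     ]
div front top [0.55521925 0.09748118 0.036     ]
div front top [0.55429071 0.01512562 0.036     ]
div front top [ 0.55402374 -0.06593613  0.036     ]
div front top [ 0.55318322 -0.14764584  0.036     ]
div scene [0.55880413 0.17944233 0.036     ]
div scene [0.55976868 0.09860092 0.036     ]
div scene [0.55853843 0.01535865 0.036     ]
div scene [ 0.55913287 -0.06539799  0.036     ]
div scene [ 0.55694584 -0.14911531  0.036     ]
top 299.0615043640137 199.92027473449707 (19.68953514099121, 19.999467849731445) [0.48403493 0.01169447 0.05      ]
scene 307.4550361633301 218.83256340026855 (18.34109878540039, 26.42190170288086) [0.48012539 0.00783427 0.04      ]
lid scene [0.48847598 0.01246524 0.05      ] pot top [0.48495721 0.01127048 0.05      ]
marker top [0.63610764 0.07569581 0.076     ] scene [0.64228889 0.07891446 0.076     ]
tins top [0.58713522 0.13681476 0.051     ] [ 0.58437178 -0.10800671  0.051     ]
box corner [ 0.73392178 -0.04427187  0.        ] [ 0.70873434 -0.04396688  0.1       ]
turq/yellow [0.43172011 0.14112347 0.05      ] [0.36857333 0.04058863 0.05      ]
```

>>> {"method": "send_rows", "body": {"slide": [[2.4,-2.8,0],[2.4,-2.8,0],[2.4,-2.8,0],[2.4,-2.8,0],[2.4,-2.8,0],[2.4,-2.8,0],[2.4,-2.8,0],[2.4,-2.8,0],[2.4,-2.8,0],[2.4,-2.8,0],[2.4,-2.8,0],[2.4,-2.8,0],[2.4,-2.8,0],[2.4,-2.8,0],[2.4,-2.8,0],[2.4,-2.8,0],[2.4,-2.8,0],[0,0,0]], "roll": [1,1,1,1,1,1,1,1,1,1,1,1,1,1,1,1,1,0], "claw": -1, "force": 20}}

```text
t: 1.8
eef_pos: [0.6242, 0.1433, 0.2391]
ee_rot: [-90.2, -0.1, 90.7]
ft_force: [-0.4, 0.1, -0.4]
opening: 0.0006
```

>>> {"method": "send_rows", "body": {"slide": [[0.8,-0.7,-3],[0.7,-0.6,-3],[0,0,-3],[0,0,-3],[0,0,-2],[0,0,0]], "roll": [0,0,0,0,0,0]}}

```text
t: 2.3
eef_pos: [0.6429, 0.1277, 0.0985]
ee_rot: [-90.8, -0.3, 90.3]
ft_force: [-1.1, -0.5, -0.8]
opening: 0.0007
```

```bash
python3 - <<'E'
from h import *
T=grab_frame("top");S=grab_frame("scene");p=state()["eef_pos"];print(p,pr(T,p),pr(S,p))
crop(T,225,100,385,220,5,"pics/ct1.png")
crop(S,250,110,410,230,5,"pics/cs1.png")
E
```

```text
[0.6453798  0.12822821 0.10270046] [255.44015274 142.7802657 ] [300.67441668 142.89559281]
```

View pics/cs1.png

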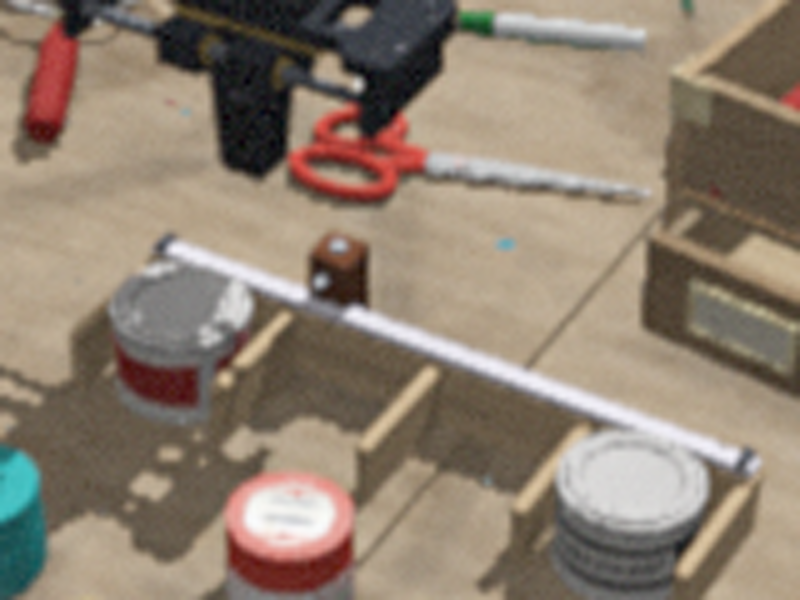

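View pics/ct1.png

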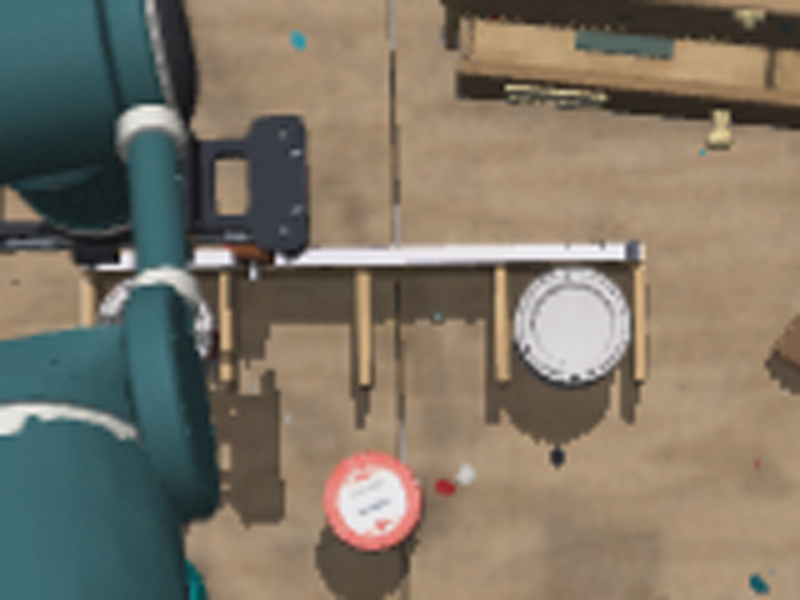

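The shut fingertips are in the scene crop at about (258,170), left of the marker at about (339,270) and above it. They match the projected TCP, so I'll lower them behind the marker.

>>> {"method": "send_rows", "body": {"slide": [[-0.2,0,-2],[-0.2,0,-1.5],[0,0,-0.8],[0,0,0]], "roll": [0,0,0,0]}}

```text
t: 2.73
eef_pos: [0.6481, 0.1309, 0.0692]
ee_rot: [-92.0, -0.5, 90.4]
ft_force: [-0.3, 0.0, 0.1]
opening: 0.0005
```

```bash
python3 - <<'E'
from h import *
T=grab_frame("top");S=grab_frame("scene")
for i in range(3): print(state()["eef_pos"],state()["ft_force"])
crop(S,250,110,410,230,5,"pics/cs2.png")
E
```

```text
[0.64943098 0.1311089  0.07089654] [0.43246213 0.85573392 0.25184179]
[0.64943098 0.1311089  0.07089654] [0.43246213 0.85573392 0.25184179]
[0.64943098 0.1311089  0.07089654] [0.43246213 0.85573392 0.25184179]
```

View pics/cs2.png

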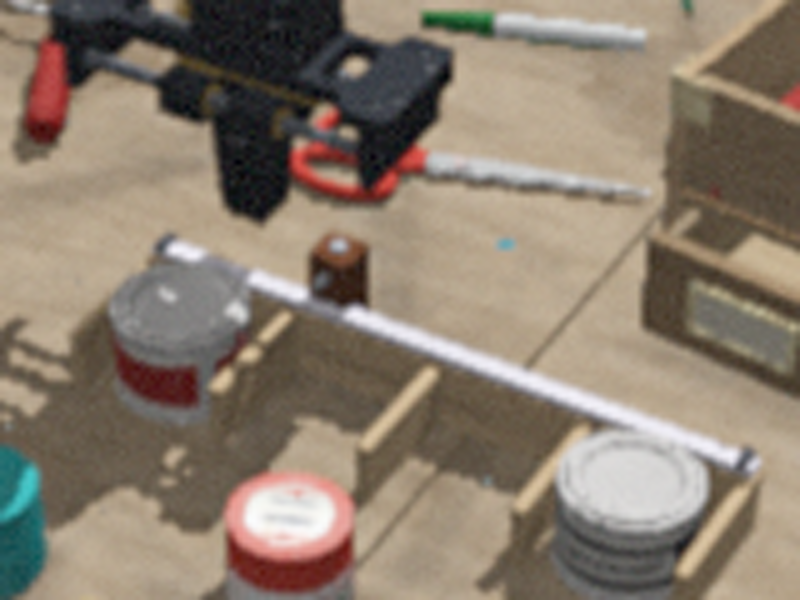

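```bash
python3 - <<'E'
from h import *
s=state();print(s["qpos"].round(1),s["dq"].round(2),s["joint_efforts"].round(1),s["ee_rot"],s["t"])
E
```

```text
[  9.2  20.8 103.5   0.2  53.6 -81.3] [-0.22 -0.15 -0.31 -0.2  -0.11  0.03] [  0.  -49.7 -30.1   0.   -0.1   0. ] [-92.15336735  -0.51255838  90.3787052 ] 2.8333
```

>>> {"method": "send_rows", "body": {"slide": [[-0.5,0,0],[-0.5,0,0]], "roll": [0,0]}}

```text
t: 3.0
eef_pos: [0.6419, 0.1316, 0.0743]
ee_rot: [-92.5, -0.6, 90.4]
ft_force: [0.9, 0.6, 0.6]
opening: 0.0006
```

>>> {"method": "send_rows", "body": {"slide": [[0,0,-1],[0,0,-0.8],[0,0,-0.2],[0,0,0]], "roll": [0,0,0,0]}}

```text
t: 3.33
eef_pos: [0.6421, 0.132, 0.0555]
ee_rot: [-92.7, -0.6, 90.4]
ft_force: [0.1, 0.3, 0.2]
opening: 0.0005
```

>>> {"method": "send_rows", "body": {"slide": [[0,0,0],[0,0,0],[0,0,0]], "roll": [0,0,0]}}

```text
t: 3.58
eef_pos: [0.6414, 0.1317, 0.0542]
ee_rot: [-92.6, -0.6, 90.4]
ft_force: [0.1, -0.4, -1.0]
opening: 0.0004
```

>>> {"method": "send_rows", "body": {"slide": [[-0.1,-0.9,0],[-0.1,-0.9,0],[0,-0.9,0],[0,-0.8,0],[0,-0.8,0]], "roll": [0,0,0,0,0]}}

```text
t: 4.0
eef_pos: [0.6394, 0.0866, 0.0544]
ee_rot: [-92.6, -0.7, 90.5]
ft_force: [0.0, 2.1, -1.1]
opening: 0.0004
```

>>> {"method": "send_rows", "body": {"slide": [[0,-0.8,0],[0,-0.8,0],[0,-0.8,0],[0,-0.8,0],[0,-0.8,0],[0,-0.8,0],[0,-0.8,0],[0,-0.6,0],[0,0,0]], "roll": [0,0,0,0,0,0,0,0,0]}}

```text
t: 4.75
eef_pos: [0.639, 0.0155, 0.0544]
ee_rot: [-92.6, -0.7, 90.3]
ft_force: [-1.0, 1.8, -0.4]
opening: 0.0005
```

```bash
python3 - <<'E'
from h import *
T=grab_frame("top");S=grab_frame("scene")
print(state()["eef_pos"],state()["ft_force"])
crop(S,290,140,410,230,6,"pics/cs3.png");crop(T,225,100,385,220,5,"pics/ct3.png")
E
```

```text
[0.63908863 0.01619469 0.05448439] [-0.46415771 -0.33399628  0.93766611]
```

View pics/cs3.png

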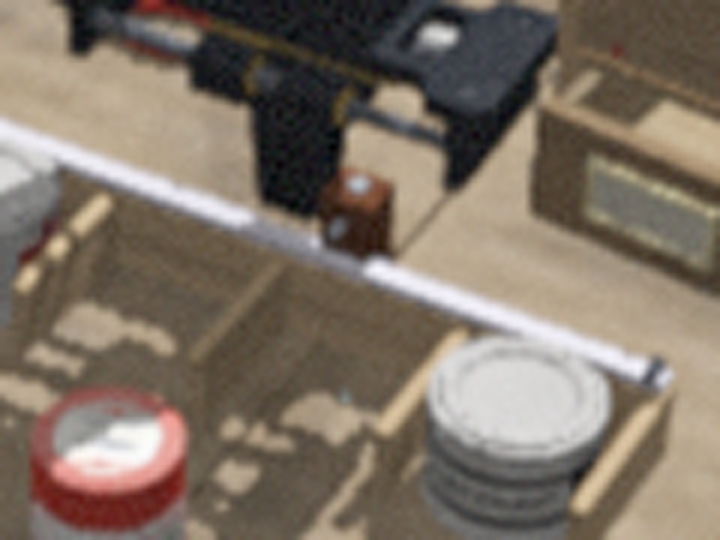

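View pics/ct3.png

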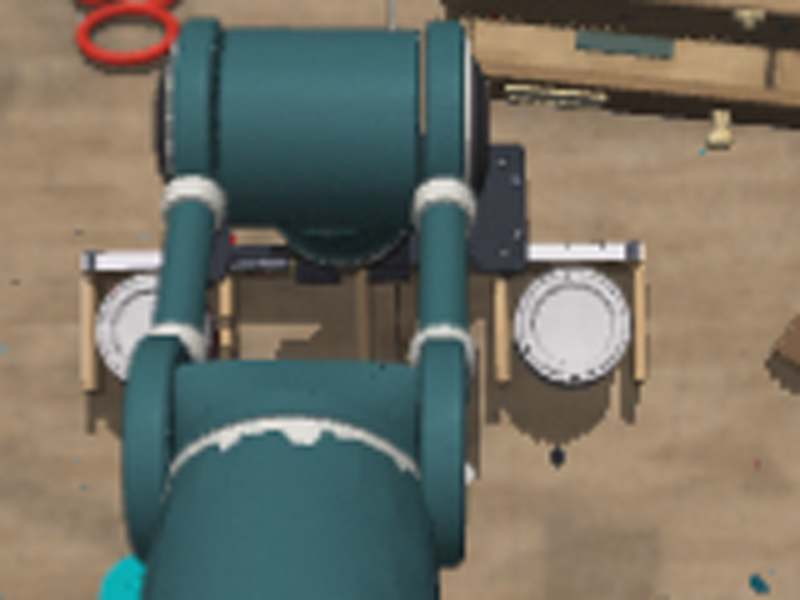

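```bash
python3 - <<'E'
from h import *
S=grab_frame("scene")
for X,Y in((357,186),(357,184)):
    print(pl(S,(290+(X+.5)/6-.5,140+(Y+.5)/6-.5),.076))
for y in(-.026,-.0135,-.012):print(y,(pr(S,(.639,y,.076))-[290,140]+.5)*6-.5)
for p in((.627,-.026,.048),(.617,-.026,.065)):print((pr(S,p)-[290,140]+.5)*6-.5)
E
```

```text
[ 0.6400667  -0.00958619  0.076     ]
[ 0.64120324 -0.00897803  0.076     ]
-0.026 [392.63869844 200.66783817]
-0.0135 [364.49236447 190.5680833 ]
-0.012 [361.12873053 189.36128314]
[375.08415655 272.61828548]
[365.04371028 252.78148252]
```

>>> {"method": "send_rows", "body": {"slide": [[0,-0.5,0],[0,-0.5,0],[0,-0.3,0],[0,0,0],[0,0,0]], "roll": [0,0,0,0,0]}}

```text
t: 5.32
eef_pos: [0.639, 0.0038, 0.0545]
ee_rot: [-92.6, -0.7, 90.4]
ft_force: [-1.2, 2.6, -0.6]
opening: 0.0003
```

```bash
python3 - <<'E'
from h import *
S=grab_frame("scene")
print(state()["eef_pos"],state()["ft_force"])
crop(S,330,150,390,195,12,"pics/cs4.png")
E
```

```text
[0.63900162 0.00385033 0.05450156] [0.06872104 0.58476922 0.31216852]
```

View pics/cs4.png

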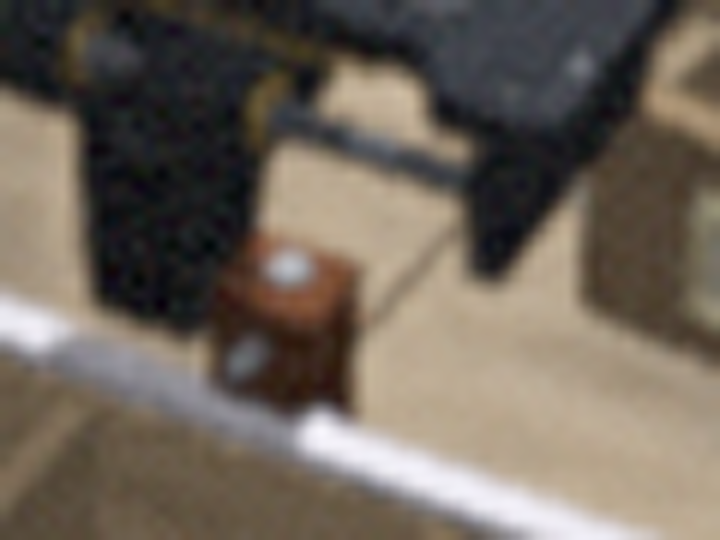

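>>> {"method": "send_rows", "body": {"slide": [[0,1,0],[0,2,0],[0,0,2],[0,0,3],[0,0,3],[-2,3,1],[-3,3,0],[-3,3,0],[-3,3,0],[-2,3,0],[0,3,0],[0,3,0],[0,0,0]], "roll": [0,0,0,0,0,0,0,0,0,0,0,0,0]}}

```text
t: 6.45
eef_pos: [0.5035, 0.2557, 0.1513]
ee_rot: [-93.1, -0.8, 90.2]
ft_force: [-0.0, 0.2, 0.7]
opening: 0.0006
```

```bash
python3 - <<'E'
from h import *
S=grab_frame("scene");T=grab_frame("top")
print(state()["eef_pos"],state()["ee_rot"])
crop(S,250,130,410,250,5,"pics/cs5.png")
crop(T,225,100,385,220,5,"pics/ct5.png")
E
```

```text
[0.50376127 0.25228576 0.15079122] [-93.00263241  -0.62396363  90.18032105]
```

View pics/ct5.png

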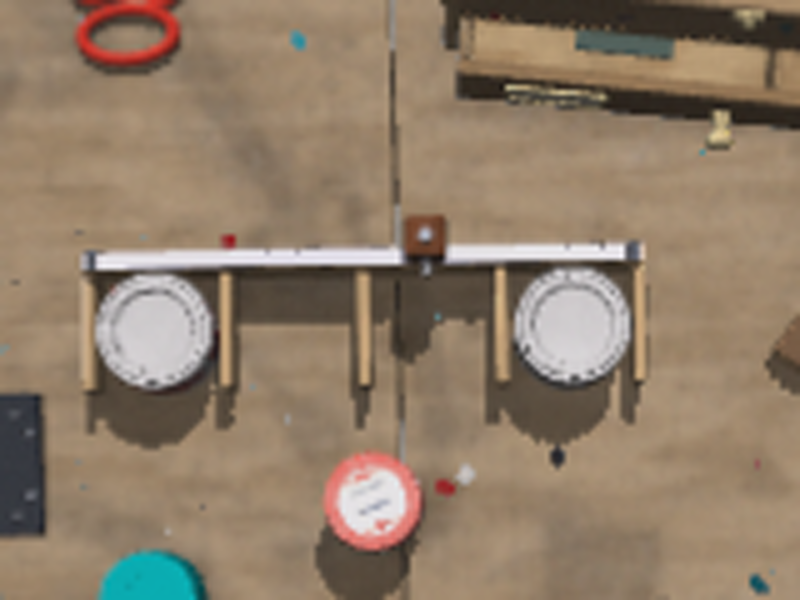

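View pics/cs5.png

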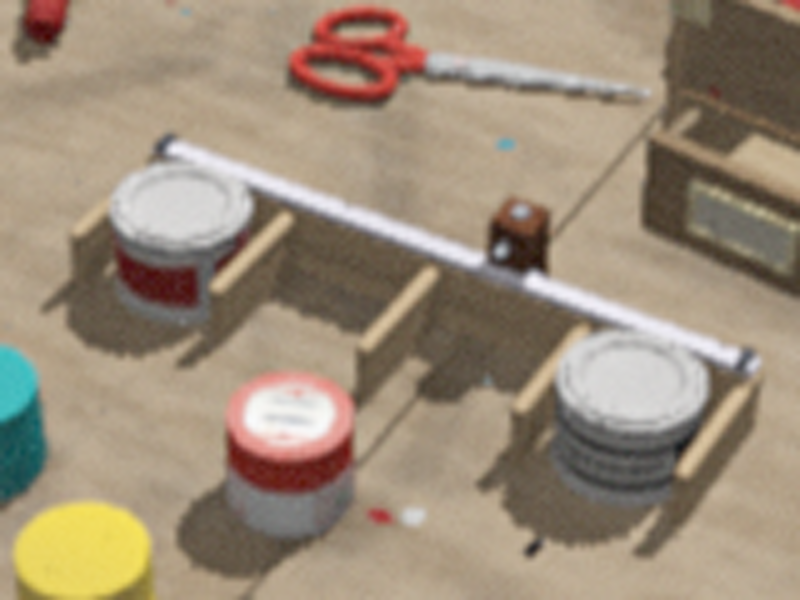

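```bash
python3 - <<'E'
from h import *
S=grab_frame("scene");T=grab_frame("top")
def blob(f,box,cond):
    x0,y0,x1,y1=box;h=cv2.cvtColor(f["pixels"][y0:y1,x0:x1],cv2.COLOR_BGR2HSV)
    m=cond(h).astype(np.uint8);c=max(cv2.findContours(m,0,2)[0],key=cv2.contourArea);(a,b),wh,an=cv2.minAreaRect(c);return a+x0,b+y0,wh,an
br=lambda h:((h[...,0]<14)&(h[...,1]>110)&(h[...,2]<170))
a=blob(T,(300,138,322,155),br);print(a,pl(T,a[:2],.076))
for n,f,p,z in(("T",T,(426,236),.076),("T",T,(425,269),.065)):
    print(n,pl(f,(225+(p[0]+.5)/5-.5,100+(p[1]+.5)/5-.5),z))
for p,z in(((521,211),.076),((501,250),.065)): print("S",pl(S,(250+(p[0]+.5)/5-.5,130+(p[1]+.5)/5-.5),z))
for X in (350,364.5,502.5): print(pl(T,(225+(X+.5)/5-.5,100+(330+.5)/5-.5),.036))
# row profile for dividers
print(T["pixels"][164,292:332].sum(1))
print(T["pixels"][168,292:332].sum(1))
E
```

```text
(309.5, 146.5, (7.0, 7.0), 90.0) [ 0.63554363 -0.02283373  0.076     ]
T [ 0.63465146 -0.02367378  0.076     ]
T [ 0.61732568 -0.02246732  0.065     ]
S [ 0.64167907 -0.02133981  0.076     ]
S [ 0.62321833 -0.02102735  0.065     ]
[0.58666604 0.02332263 0.036     ]
[0.58644457 0.01472677 0.036     ]
[ 0.58437165 -0.06703881  0.036     ]
[254 254 256 218 322 473 459 257 253 250 363 229 162 202 203 198 199 208
 211 211 265 274 400 407 394 378 258 235 352 376 239 213 463 493 365 307
 568 530 599 394]
[378 387 393 249 287 469 474 305 351 340 333 209 142 150 174 179 192 201
 199 344 364 387 410 406 396 390 388 387 389 394 247 217 437 468 387 242
 324 559 590 646]
```

The marker is at y ≈ -0.0225, and the middle of gap 3 is at y ≈ -0.026, so it's about 3.5 mm short. I'll go back and nudge it.

>>> {"method": "send_rows", "body": {"slide": [[1.4,-2.2,0],[1.4,-2.2,0],[1.4,-2.2,0],[1.4,-2.2,0],[1.4,-2.2,0],[1.4,-2.2,0],[1.4,-2.2,0],[1.4,-2.2,0],[1.4,-2.2,-1],[0.6,-1.6,-2],[0,0,-1.5],[0,0,0]], "roll": [0,0,0,0,0,0,0,0,0,0,0,0]}}

```text
t: 7.65
eef_pos: [0.6421, 0.0041, 0.1042]
ee_rot: [-93.1, -0.3, 88.7]
ft_force: [-1.1, 0.5, 0.1]
opening: 0.0005
```

>>> {"method": "send_rows", "body": {"slide": [[0,1.2,0],[0,1.2,0],[0,0.8,0],[-0.2,0,-1.5],[-0.2,0,-1.5],[0,0,-1.0],[0,0,0],[0,0,0]], "roll": [0.4,0.4,0.4,0,0,0,0,0]}}

```text
t: 8.32
eef_pos: [0.6397, 0.0429, 0.0691]
ee_rot: [-93.5, -0.4, 90.2]
ft_force: [-0.2, -0.5, 0.1]
opening: 0.0009
```

>>> {"method": "send_rows", "body": {"slide": [[0,-0.3,-0.7],[-0.1,0,-0.6],[0,0,-0.1],[0,0,0],[0,0,0]], "roll": [0,0,0,0,0]}}

```text
t: 8.73
eef_pos: [0.6405, 0.041, 0.0568]
ee_rot: [-93.7, -0.4, 90.3]
ft_force: [-0.0, 0.2, 0.4]
opening: 0.0005
```

>>> {"method": "send_rows", "body": {"slide": [[0,-0.8,-0.1],[-0.1,-0.8,0],[0,-0.8,0],[0,-0.6,0],[0,-0.4,0],[0,0,0],[0,0,0]], "roll": [0,0,0,0,0,0,0]}}

```text
t: 9.32
eef_pos: [0.64, 0.0019, 0.0566]
ee_rot: [-93.8, -0.4, 90.1]
ft_force: [0.9, 0.9, -0.6]
opening: 0.0001
```

>>> {"method": "send_rows", "body": {"slide": [[0,-0.25,0],[0,0,0],[0,0,0]], "roll": [0,0,0]}}

```text
t: 9.57
eef_pos: [0.64, -0.0007, 0.0566]
ee_rot: [-93.8, -0.4, 90.1]
ft_force: [-0.7, -0.8, 0.3]
opening: 0.0003
```

>>> {"method": "send_rows", "body": {"slide": [[0,1,0],[0,1.5,0],[0,0.5,2],[0,0,3],[0,0,3],[-2,3,0],[-3,3,0],[-3,3,0],[-3,3,0],[-3,3,0],[0,3,0],[0,1,0],[0,0,0],[0,0,0]], "roll": [0,0,0,0,0,0,0,0,0,0,0,0,0,0]}}

```text
t: 10.73
eef_pos: [0.4947, 0.2316, 0.1418]
ee_rot: [-94.1, -0.5, 90.3]
ft_force: [0.4, -0.1, 0.0]
opening: 0.0007
```

```bash
cat > mk.py <<'E'
from h import *
S=grab_frame("scene");T=grab_frame("top")
print(state()["eef_pos"],state()["ee_rot"])
x0,y0,x1,y1=295,138,325,155
h=cv2.cvtColor(T["pixels"][y0:y1,x0:x1],cv2.COLOR_BGR2HSV)
m=((h[...,0]<14)&(h[...,1]>110)&(h[...,2]<170)).astype(np.uint8);c=max(cv2.findContours(m,0,2)[0],key=cv2.contourArea)
(a,b),wh,an=cv2.minAreaRect(c);print("marker T",a+x0,b+y0,wh,pl(T,(a+x0,b+y0),.076))
for n,f,box in(("top",T,(280,160,340,218)),("scene",S,(285,175,370,245))):
    x0,y0,x1,y1=box;h=cv2.cvtColor(f["pixels"],cv2.COLOR_BGR2HSV)[y0:y1,x0:x1]
    m=(((h[...,0]<8)|(h[...,0]>172))&(h[...,1]>90)).astype(np.uint8)
    c=max(cv2.findContours(m,0,2)[0],key=cv2.contourArea)
    (cx,cy),ax,an=cv2.fitEllipse(cv2.convexHull(c)); print("pot",n,cx+x0,cy+y0,ax,pl(f,(cx+x0,cy+y0),.05 if n=="top" else .04))
import sys
crop(S,250,130,410,250,5,f"pics/cs{sys.argv[1]}.png")
crop(T,225,100,385,220,5,f"pics/ct{sys.argv[1]}.png")
E
python3 mk.py 6
```

```text
[0.49518111 0.23047236 0.14164364] [-94.06452544  -0.46206183  90.17986657]
marker T 311.0 146.5 (7.0, 8.0) [ 0.63543386 -0.02713673  0.076     ]
pot top 299.07552337646484 199.89778900146484 (19.652015686035156, 19.991378784179688) [0.48409936 0.0116522  0.05      ]
pot scene 307.5132369995117 218.63632583618164 (18.595882415771484, 26.158843994140625) [0.48073443 0.00805779 0.04      ]
```

View pics/ct6.png

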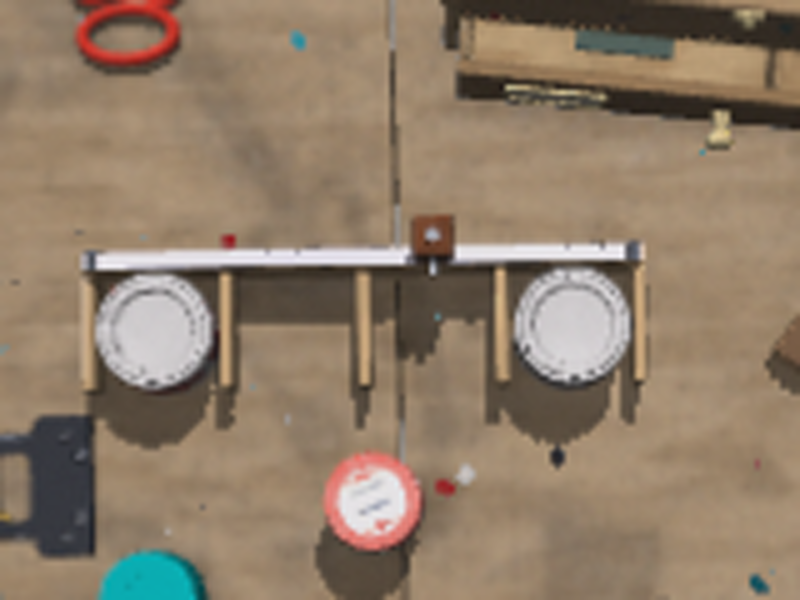

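View pics/cs6.png

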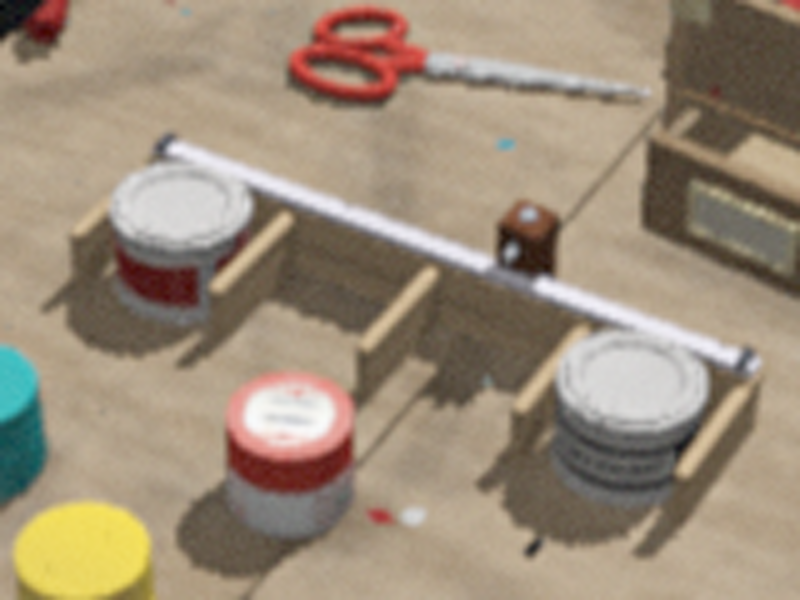

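The marker is now at top crop (433,237), midway between the gap-3 dividers at X 364 and 502, and its measured y of -0.027 agrees with the gap middle of -0.026. The pot hasn't moved from (0.484, 0.012). Next I'll push it about 38 mm to the right.

>>> {"method": "send_rows", "body": {"slide": [[0,-2,0],[0,-2,0],[0,-2,0],[0,-2,0],[-0.2,-2,-1],[-0.3,-2,-1.5],[-0.3,-1.2,-2],[-0.2,0,-2],[0,0,-2],[0,0,-1],[0,0,0],[0,0,0]], "roll": [0,0,0,0,0,0,0,0,0,0,0,0]}}

```text
t: 11.83
eef_pos: [0.4926, 0.0751, 0.0452]
ee_rot: [-94.4, -0.2, 88.8]
ft_force: [0.2, -0.5, 0.2]
opening: 0.0003
```

>>> {"method": "send_rows", "body": {"slide": [[-0.4,0,-1],[-0.3,0.2,-1],[-0.2,0.1,-0.5],[0,0,0],[0,0,0]], "roll": [0.4,0.4,0.4,0,0]}}

```text
t: 12.25
eef_pos: [0.4858, 0.0785, 0.0209]
ee_rot: [-94.7, -0.3, 90.2]
ft_force: [1.1, -0.0, 0.6]
opening: 0.0006
```

>>> {"method": "send_rows", "body": {"slide": [[-0.1,-0.7,-0.2],[0,-0.7,-0.1],[0,-0.7,0],[0,-0.6,0],[0,-0.6,0],[0,-0.6,0],[0,-0.6,0],[0,-0.6,0],[0,-0.4,0],[0,0,0],[0,0,0]], "roll": [0,0,0,0,0,0,0,0,0,0,0]}}

```text
t: 13.17
eef_pos: [0.4865, 0.0175, 0.0197]
ee_rot: [-94.9, -0.3, 90.1]
ft_force: [-0.4, 1.9, -0.0]
opening: 0.0004
```

```bash
python3 mk.py 7
```

```text
[0.48645039 0.01774726 0.0196479 ] [-94.92658071  -0.28540265  90.17283737]
marker T 311.5 147.0 (8.0, 7.0) [ 0.63394711 -0.02853626  0.076     ]Traceback (most recent call last):
  File "mk.py", line 11, in <module>
    c=max(cv2.findContours(m,0,2)[0],key=cv2.contourArea)
ValueError: max() iterable argument is empty
```

Top view is blocked by the arm. I'll back away and rise before looking.

>>> {"method": "send_rows", "body": {"slide": [[0,0.8,0],[0,1.5,0],[0,0.7,2],[0,0,3],[0,0,3],[-1.5,0,2],[-1.5,3,0],[-1,4,0],[0,4,0],[0,3,0],[0,0,0],[0,0,0]], "roll": [0,0,0,0,0,0,0,0,0,0,0,0]}}

```text
t: 14.27
eef_pos: [0.4424, 0.2016, 0.126]
ee_rot: [-95.1, -0.5, 90.2]
ft_force: [-0.1, -0.2, -0.4]
opening: 0.0004
```

```bash
python3 mk.py 7
```

```text
[0.44266749 0.20017107 0.12584384] [-95.08781326  -0.47250379  90.0670765 ]
marker T 311.5 147.0 (8.0, 7.0) [ 0.63394711 -0.02853626  0.076     ]
pot top 312.30364990234375 199.31831741333008 (19.56906509399414, 19.918720245361328) [ 0.48481973 -0.02687421  0.05      ]
pot scene 322.4968452453613 224.85352325439453 (18.43564224243164, 26.34348487854004) [ 0.48055362 -0.03058077  0.04      ]
```

View pics/ct7.png

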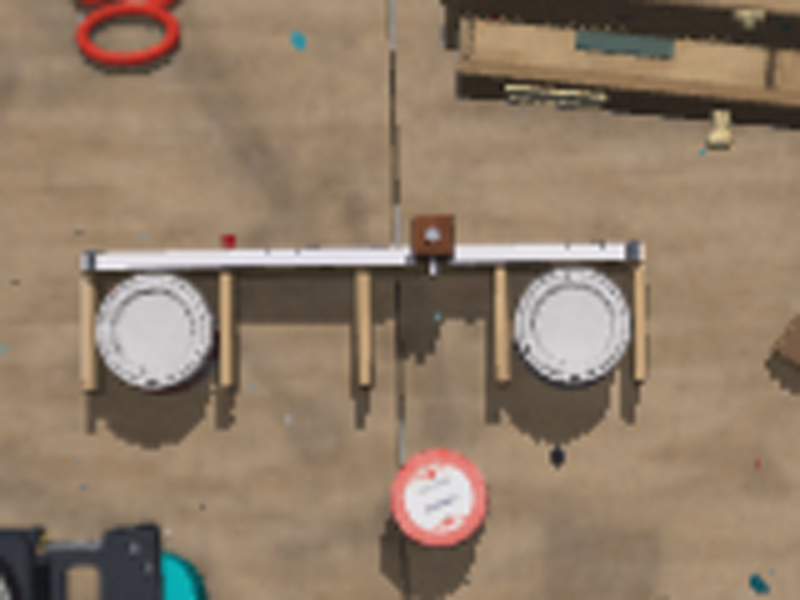

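The pot is now at (0.485, -0.027), in line with gap 3. I'll part the fingers about 22 mm to cradle it and go round behind it.

>>> {"method": "send_rows", "body": {"slide": [[-0.4,-2,0],[-0.4,-2,0],[-0.4,-2,0],[-0.4,-2,0],[-0.2,-2,0],[0,-2,0],[0,-2,0],[0,-2,0],[0,-2,0],[0,-1.5,0],[0,-0.5,0],[0,0,0],[0,0,0]], "roll": [0,0,0,0,0,0,0,0,0,0,0,0,0], "claw": -0.5}}

```text
t: 15.45
eef_pos: [0.4168, -0.0221, 0.1218]
ee_rot: [-94.7, -0.2, 88.9]
ft_force: [0.3, -1.0, 0.3]
opening: 0.0219
```

>>> {"method": "send_rows", "body": {"slide": [[0,-0.2,-2],[0,-0.2,-2],[0,0,-2],[0,0,-2],[0,0,-1],[0,0,-0.5],[0,0,0],[0,0,0]], "roll": [0.4,0.4,0.4,0,0,0,0,0]}}

```text
t: 16.12
eef_pos: [0.4178, -0.0225, 0.0246]
ee_rot: [-94.9, -0.3, 90.2]
ft_force: [-0.2, 0.0, 0.7]
opening: 0.0222
```

>>> {"method": "send_rows", "body": {"slide": [[0.4,-0.3,-0.4],[0.4,-0.1,-0.2],[0.4,0,0],[0,0,0],[0,0,0]], "roll": [0,0,0,0,0]}}

```text
t: 16.53
eef_pos: [0.4345, -0.0268, 0.0212]
ee_rot: [-95.2, -0.3, 90.3]
ft_force: [0.1, -0.1, 0.5]
opening: 0.022
```

```bash
python3 - <<'E'
from h import *
S=grab_frame("scene");T=grab_frame("top")
print(state()["eef_pos"])
crop(S,270,160,390,250,6,"pics/cs8.png")
E
```

```text
[ 0.43439291 -0.02672729  0.02125588]
```

View pics/cs8.png

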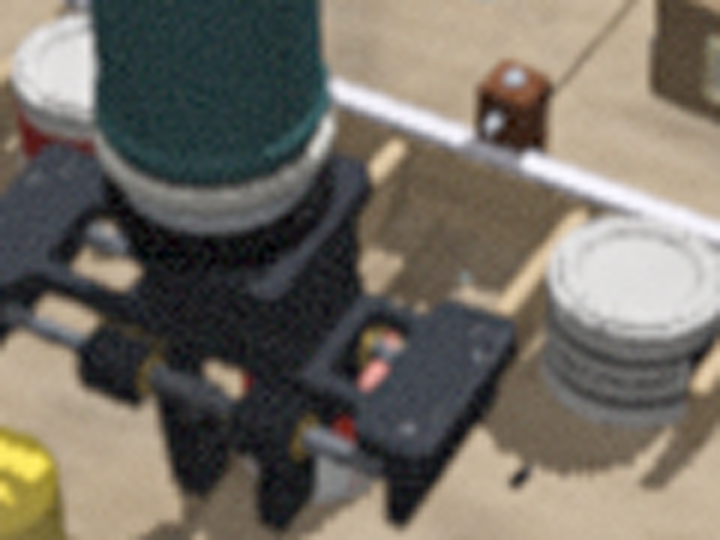

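>>> {"method": "send_rows", "body": {"slide": [[0.7,0,-0.1],[0.7,0,-0.1],[0.7,0,0],[0.7,0,0],[0.7,0,0],[0.7,0,0],[0.7,0,0],[0.7,0,0],[0.7,0,0]], "roll": [0,0,0,0,0,0,0,0,0]}}

```text
t: 17.38
eef_pos: [0.5017, -0.0266, 0.0184]
ee_rot: [-95.1, -0.3, 90.3]
ft_force: [-0.6, 0.2, 0.9]
opening: 0.0219
```

>>> {"method": "send_rows", "body": {"slide": [[0.6,0,0],[0.6,0,0],[0.6,0,0],[0.6,0,0],[0.6,0,0],[0.5,0,0],[0.5,0,0],[0,0,0]], "roll": [0,0,0,0,0,0,0,0]}}

```text
t: 18.05
eef_pos: [0.5482, -0.0266, 0.0186]
ee_rot: [-95.1, -0.3, 90.3]
ft_force: [0.5, -0.3, -0.4]
opening: 0.0223
```

```bash
python3 - <<'E'
from h import *
S=grab_frame("scene")
print(state()["eef_pos"])
crop(S,270,140,390,230,6,"pics/cs9.png")
E
```

```text
[ 0.54773467 -0.02660749  0.01854721]
```

View pics/cs9.png

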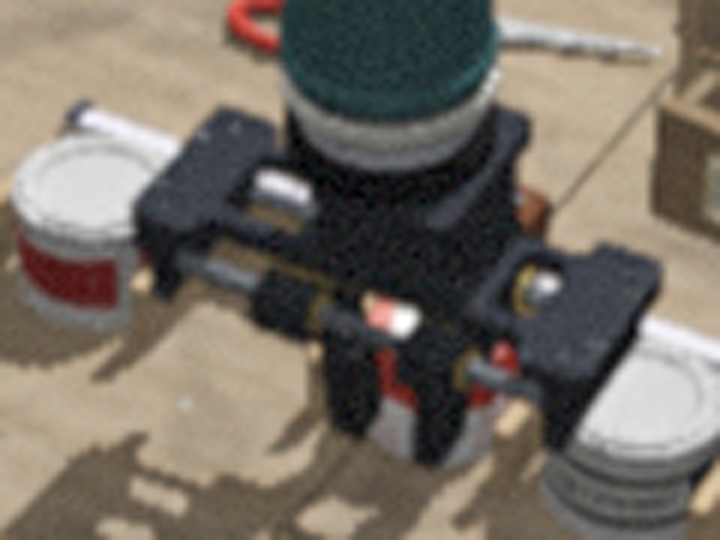

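>>> {"method": "send_rows", "body": {"slide": [[0.4,0,0],[0.4,0,0],[0.3,0,0]], "roll": [0,0,0]}}

```text
t: 18.35
eef_pos: [0.5579, -0.0265, 0.018]
ee_rot: [-95.0, -0.3, 90.3]
ft_force: [-1.6, -0.3, 1.3]
opening: 0.0222
```

>>> {"method": "send_rows", "body": {"slide": [[0.3,0,0],[0.2,0,0]], "roll": [0,0]}}

```text
t: 18.52
eef_pos: [0.5607, -0.0264, 0.0174]
ee_rot: [-94.6, -0.3, 90.3]
ft_force: [-9.0, -1.2, 8.1]
opening: 0.0222
```

>>> {"method": "send_rows", "body": {"slide": [[0.2,0,0],[0.2,0,0]], "roll": [0,0]}}

```text
t: 18.68
eef_pos: [0.5605, -0.0263, 0.0164]
ee_rot: [-94.1, -0.3, 90.3]
ft_force: [-6.5, -0.9, 5.4]
opening: 0.0219
```

The pot stopped at TCP x ≈ 0.561 with about 9 N, against my prediction of 0.562, so it's home. I'll back off and check.

>>> {"method": "send_rows", "body": {"slide": [[-0.5,0,0],[-1,0,0],[-2,0,0],[-2,0,1],[-2,0,3],[-2,0,3],[0,3,3],[0,4,0],[0,4,0],[0,4,0],[0,4,0],[0,4,0],[0,0,0],[0,0,0]], "roll": [0,0,0,0,0,0,0,0,0,0,0,0,0,0]}}

```text
t: 19.85
eef_pos: [0.4572, 0.2124, 0.1225]
ee_rot: [-95.1, -0.7, 90.0]
ft_force: [0.6, 1.0, -0.1]
opening: 0.0224
```

```bash
python3 mk.py 10
```

```text
[0.4574716  0.21079894 0.12245705] [-95.04420725  -0.71715373  89.77524221]
marker T 311.0 148.5 (11.0, 8.0) [ 0.62963494 -0.02699825  0.076     ]
pot top 310.9167709350586 163.11425757408142 (18.528249740600586, 19.69137954711914) [ 0.59094766 -0.02539466  0.05      ]
pot scene 345.1632957458496 194.9099884033203 (20.540393829345703, 26.53038215637207) [ 0.59513601 -0.02491217  0.04      ]
```

View pics/ct10.png

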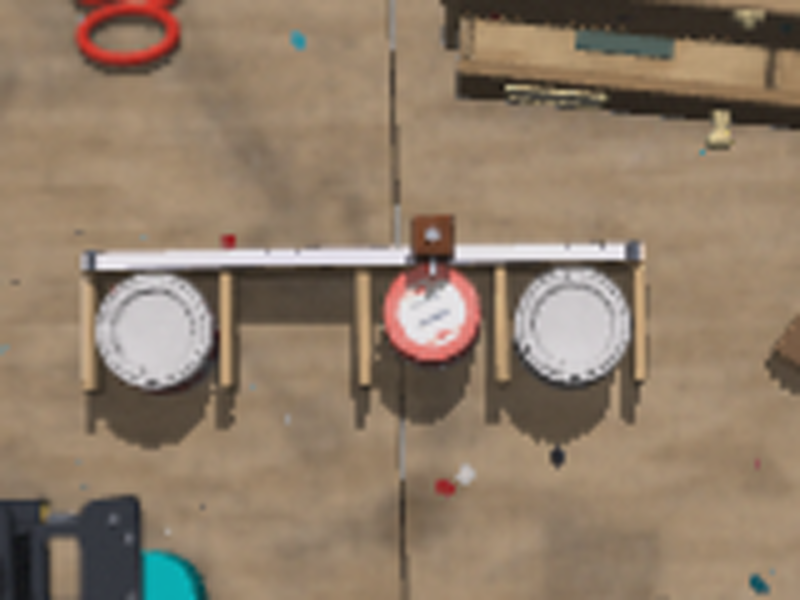

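View pics/cs10.png

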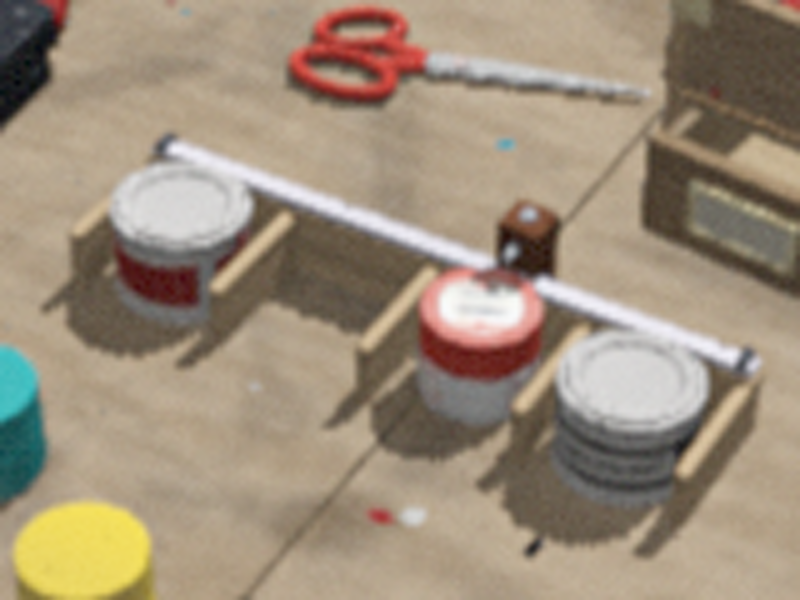

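The pot sits between the gap-3 dividers under the pointer, with the lid centre at top crop (432,313). The tins and the marker haven't moved. I'll check how far home it is more precisely.

```bash
python3 - <<'E'
from h import *
T=grab_frame("top");S=grab_frame("scene")
u=lambda X,Y:(225+(X+.5)/5-.5,100+(Y+.5)/5-.5)
# lid left/right/front edges from top crop (z 0.05); front edge -> centre +29mm
print("front edge",pl(T,u(432,362),.05),"left",pl(T,u(384,313),.05),"right",pl(T,u(481,313),.05))
f=T["pixels"].astype(int)
for c in (310,311,312): print(c,[tuple(f[r,c]) for r in range(168,176)])
# scene: pot bottom front edge
v=lambda X,Y:(250+(X+.5)/5-.5,130+(Y+.5)/5-.5)
print("lid centre scene",pl(S,v(482,307),.05))
b=pl(S,v(465,423),0.0);print("bottom nearest pt scene",b)
c,_=ray(S,(0,0));d=np.array([0.594,-.026])-c[:2];d/=np.linalg.norm(d);print("-> centre",b[:2]+.029*d)
print("pot before: scene lid centre gave .4885,.0125; top .4845")
E
```

```text
front edge [ 0.56479056 -0.02501017  0.05      ] left [0.59435498 0.00240559 0.05      ] right [ 0.5929136  -0.05439211  0.05      ]
310 [(np.int64(187), np.int64(193), np.int64(230)), (np.int64(136), np.int64(144), np.int64(227)), (np.int64(117), np.int64(124), np.int64(226)), (np.int64(103), np.int64(110), np.int64(209)), (np.int64(35), np.int64(36), np.int64(67)), (np.int64(48), np.int64(51), np.int64(64)), (np.int64(52), np.int64(60), np.int64(72)), (np.int64(54), np.int64(66), np.int64(77))]
311 [(np.int64(172), np.int64(181), np.int64(229)), (np.int64(144), np.int64(149), np.int64(226)), (np.int64(118), np.int64(126), np.int64(224)), (np.int64(110), np.int64(116), np.int64(210)), (np.int64(32), np.int64(34), np.int64(66)), (np.int64(52), np.int64(53), np.int64(66)), (np.int64(57), np.int64(64), np.int64(73)), (np.int64(56), np.int64(67), np.int64(76))]
312 [(np.int64(209), np.int64(214), np.int64(229)), (np.int64(148), np.int64(152), np.int64(227)), (np.int64(118), np.int64(126), np.int64(223)), (np.int64(102), np.int64(109), np.int64(210)), (np.int64(32), np.int64(33), np.int64(66)), (np.int64(52), np.int64(54), np.int64(67)), (np.int64(54), np.int64(62), np.int64(71)), (np.int64(56), np.int64(66), np.int64(76))]
lid centre scene [ 0.59798972 -0.02516863  0.05      ]
bottom nearest pt scene [ 5.72398555e-01 -3.20382786e-02  1.11022302e-16]
-> centre [ 0.59831046 -0.01901625]
pot before: scene lid centre gave .4885,.0125; top .4845
```

Relative to each camera's own reading of the rack, the pot is within about 1.5 mm of fully home, and the robot touches nothing. I'll hand the job in.

```bash
python3 -c "
from workcell import *
print(sign_off(), state()['t'])"
```

```text
the job is handed in; nothing more can be done
the job is handed in; nothing more can be done
```

The marker stands over the middle of the third gap and the paste pot is pushed fully home in that gap. I handed the job in after about 20 s of the 72 s, with the arm clear of everything.

- **Marker:** I pushed it along the rail with the shut fingertips. The first push stopped about 3.5 mm short, so I went back and nudged it. It now reads y ≈ -0.027 in the top view, and the middle of the gap is at -0.026.
- **Pot:** I pushed the red-lidded pot about 38 mm to the right, then straight back between slightly parted fingers, always on the table. It stopped with about 9 N on the fingers, within 2 mm of where I expected. Seen afterwards, it is upright at y ≈ -0.025.
- **How far home:** the two cameras disagreed by about 4 mm on the pot's depth (0.594 from the top view, 0.598 from the scene view). They disagree by the same amount on the rack, so against the rack each view puts the pot within about 1.5 mm of fully home.
- **Ink tins and lino block:** both tins look unmoved in the last pictures. I did not re-measure the lino block, but the arm never went near it.
- **Tool tilt:** the tool drifted to about 5° off vertical during the moves. I could not correct that with the moves available, and it caused no visible problem.

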